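# Thread a compression spring onto a plunger rod

## Robot

A 6-joint arm with a two-finger parallel gripper is mounted at the origin on the work surface; the furniture and walls round the work are solid. World frame = base frame: x ahead of the robot, y to its left, z up, the work surface at z = 0. Lengths are in m, angles in rad, forces in N, time in s.
With the tool pointing down it reaches from about 0.425 to 0.95 m from the base axis. Payload 3.5 kg.
Tool frame: the origin (TCP) lies midway between the tips of the shut fingers; the grasp point (between the pads) lies 19 mm behind it; z points along the fingers, y is the line along which they close (so a half turn about z gives the same grasp; the last joint's range is limited). The gripper opens to 85 mm and grips with 20 to 120 N. Pads are 22 mm wide; open, the fingers measure 114 mm over their backs; the gripper's body (76 mm by 85 mm) begins 54 mm behind the grasp point. The pads swing forward as they close: fully open they stand 13 mm farther back than shut.
Start: joints at [1.142, 0.286, 1.577, -0, 1.279, -0.15], TCP at [0.186, 0.649, 0.231] pointing down, gripper open.
Joint ranges: [-2.77, 2.77], [-0.9, 2.22], [0.21, 2.48], [-1.53, 4.67], [0.24, 2.81], [-2.84, 2.84]. Speed limits (rad/s): [2.79, 2.79, 3.14, 3.14, 3.14, 3.14].

## Interface

Orientations are given as a unit quaternion [x, y, z, w].
In Python, from plant import * gives the robot as it stands.
- The arm moves only by the tool move_arm, never from a script. Its argument "moves" is a list of rows, each a list of 3 entries, a list of its own where there are three numbers: the opening, from 0 (shut) to 1 (fully open), then the shift along the tool's x, y, z in m, then the turn, a rotation vector about the tool's x, y, z in rad. A call has exactly 10 rows; each row shifts and turns the commanded pose from where the row before left it, along the tool's axes as they then stand; what a row does not reach is not made up. A row lasts 1/12 s, in which the tool goes at most 41.7 mm and 7.16 degrees, less where a joint would pass 70% of its speed; a pose out of reach is approached as far as the arm can. A call is refused whole if a number of a shift passes 0.0417 or a number of a turn 0.125, either way. A call with a gripper value outside its range is refused whole. The fingers move at their own pace and stop on an object; "grip_force" is the grip in N (left out, the last holds). Time passes only in rows, so rows that do not move let the fingers close, or fill a call up. It gives the time, the measured TCP pose, the force, the opening and the grip force at its end, in the units of the state.
- get_state(): the state, without advancing time (a new reading comes with each control period).
- read_camera(name): name is "side" or "top" or "wrist"; returns the picture (400x640x3 uint8, red, green, blue); there is no depth.
- camera_params(name): a dict with "fx", "fy", "cx", "cy" (pixels), "k1" (the pictures are not rectified: a ray, as slopes to the right and down, at radius r is drawn at 1 + k1 r^2 times it, then the intrinsics apply), "rvec" (rotation vector, rad) and "tvec" (3), from world to camera coordinates, as OpenCV has them; the wrist camera has in their place "tool_from_camera" (4x4, takes a point from camera to tool coordinates, whose origin is the TCP and whose axes are the flange's). Camera axes: x right, y down, z forward; pixel columns grow to the right and rows downward; lengths in m; the calibration is good to about 2 mm. A picture is of the moment at which its call begins: read the wrist's pose just before it. camera_params takes no time and is no camera call.
- sign_off(): hands the job in; it is judged then, once.
The state is a dict: "time": time; "qpos": joint angles; "dq": joint speeds; "joint_efforts": joint torques, N m; "eef_pos": TCP position; "tcp_rot": TCP orientation; "contact_force": force on the tool from outside, world axes, zero at the start; "wrist_torque": the same for the moment, N m; "opening": opening from 0.0 (shut) to 1.0 (fully open); "finger_force": force on a finger pad.
Only numpy, scipy, OpenCV 4.12 (cv2) and the standard library are available. Lean on these libraries where they do the work, as an engineer would, in place of code of your own. Each camera call takes 0.05 s, during which the arm holds its last target. There are 200 camera calls.

## Task

Pick up the larger coil spring by its grey plastic sleeve and thread it, coils first, down over the upright plunger rod until its bottom coil is fully home on the round seat, then let go. The bent-in wire end at the bottom of the spring catches on the rod's two notched collars: when it snags, press only lightly (a few newtons) and twist the spring until it slips through the notch, and never force it. Leave the smaller spring and the other things on the bench where they stand.

Things in the scene. Friction and masses are not known exactly. Their poses are not given: they have to be found in the camera images.
- spring: The larger compression spring, upright on the bench, 70 mm tall, about 0.16 kg: steel coils (outer diameter 36, inner 29, wire 3.2 mm) under a grey plastic sleeve. Origin: centre of its underside when uncompressed, z up its axis; this frame belongs to the sleeve. The coils compress by up to 20 mm at 1000 N/m (1 mm by own weight), then are solid. Twisting the sleeve turns the bottom coil equally.
- spring_grip (a point): Middle of the spring's sleeve, on its axis, 56 mm above the spring's origin; axes as the spring's. The sleeve is an open ring (inner diameter 31 mm) from 42 to 70 mm above the origin, with two flat pads facing +y and -y, 39 mm apart over their faces, 20 mm wide along x, 26 mm tall: grip there, with about 25 to 40 N.
- spring_foot (a point): Centre of the underside of the bottom coil; it rises towards the sleeve as the spring is compressed. Axes as the spring's. In this lowest coil the wire's end is bent straight inwards as a tang: it starts from the coil at +x, points at the axis and ends 8.5 mm short of it.
- stand: Service stand, fixed to the bench: aluminium block 90 x 70 x 20 mm (x, y, z), origin at the centre of its underside. On it a round seat (diameter 40 mm) and an upright steel plunger rod, diameter 14 mm, with two notched collars clamped on it and a tapered end 98 mm above the bench. Spring and stand are damaged if pressed together with more than 10 N; 3 to 6 N is plenty.
- stand_seat (a point): Centre of the seat's top face, on the rod's axis, 26 mm above the bench. The rod's axis is vertical. Axes as the stand's.
- collar_upper (a point): Nominal centre of the top face of the upper collar, 58 mm above the seat (collar diameter 25, thickness 5 mm). It was clamped by hand: its true top is within 9 mm of this height, and its one radial notch (8 mm wide, down to the rod; only there the tang passes, with 0.2 rad play each way) points within 0.35 rad of this point's +x (axes as the stand's). Neither is measured: find by feel or sight.
- collar_lower (a point): Nominal centre of the top face of the lower collar, 29 mm above the seat; same size and notch as the upper one and likewise clamped by hand: its true top is within 9 mm of this height, and its notch points 0.75 to 1.15 rad clockwise (seen from above) of this point's +x (axes as the stand's). Neither is measured.
- spring_small: A smaller, shorter coil spring without a sleeve (diameter 25 mm, 47 mm tall), standing loose beside; it is not to be used or moved. It and the larger spring may have changed places. Origin: centre of its underside.
- pot: A sample pot with white lid, diameter 51 mm, 59 mm tall, standing loose; leave it. Origin: centre of its underside.
- vial: A small dark vial, diameter 22 mm, 50 mm tall, standing loose; leave it. Origin: centre of its underside.
There are look-alikes about, which are no part of the job. What is shaped like the spring but yellow is not meant.

How it is judged:
By the outcome, as a careful person would: the job done as asked, in the order asked, and still so for the second after the job is handed in, with the robot touching nothing.
It also fails if it takes over 61 s, if anything falls off the work surface, if the arm or the gripper's body presses on something with over 40 N, if the wrist force passes 120 N, or if a joint passes its speed limit or range.

## Working session

There is one attempt and no reset: what is moved stays moved. The work goes in short steps, Python scripts to look and compute and a tool call to move; the robot and the scene stay as the last step left them, time stands still between calls to the robot, and variables do not carry over. Pictures are saved under pics/ and viewed, at most 10 in all, crops included, and the job is handed in when it is done.

Besides the shell and the picture viewer there is one more tool, called after "Call:" as name(argument=value, ...) on one line, values as JSON. move_arm: Moves the arm, as the interface text tells. Its arguments: {"type":"object","properties":{"moves":{"type":"array"},"grip_force":{"type":"number"}},"required":["moves"]}

```bash
mkdir -p pics; ls
python3 - <<'E'
from plant import *
import cv2,numpy as np
s=get_state();print(s)
for n in("side","top","wrist"):
    p=camera_params(n);print(n,p)
ims={n:read_camera(n) for n in("side","top","wrist")}
for n,i in ims.items(): cv2.imwrite(f"pics/{n}0.png",i[:,:,::-1])
E
```

```text
pics
{'time': 0.0, 'qpos': array([ 1.14201143e+00,  2.87163327e-01,  1.57816754e+00,  3.08936006e-05,
        1.27860698e+00, -1.49948501e-01]), 'dq': array([ 0.00096506, -0.00064255, -0.0005763 ,  0.00095586,  0.00013554,
        0.00146504]), 'joint_efforts': array([-3.92250231e-04, -4.05971575e+01, -2.92630577e+01, -1.88500585e-04,
        5.69128519e-03,  9.01352678e-06]), 'eef_pos': array([0.18544128, 0.64834777, 0.22995387]), 'tcp_rot': array([ 1.38971307e-01,  9.90295714e-01, -1.11962429e-03, -3.48766449e-04]), 'contact_force': array([-0.50145479,  0.28112947, -0.17836465]), 'wrist_torque': array([ 0.03583502, -0.03832815,  0.0277925 ]), 'finger_force': 0.0, 'opening': 0.999188069728189}
side {'fx': 461.46486814059404, 'fy': 461.46486814059404, 'cx': 316.7109930018858, 'cy': 200.55411472920684, 'k1': 0.007303576037767628, 'rvec': array([ 0.04049334,  2.68036064, -1.56360349]), 'tvec': array([ 0.38800779, -0.0339586 ,  1.08037272])}
top {'fx': 376.47462835325086, 'fy': 376.47462835325086, 'cx': 316.3038667582784, 'cy': 197.55258356680295, 'k1': -0.020658573843664957, 'rvec': array([ 2.03097636, -2.18351209,  0.23911765]), 'tvec': array([0.23240247, 0.38847966, 0.85395273])}
wrist {'fx': 290.8801083826919, 'fy': 290.8801083826919, 'cx': 320.39231506307647, 'cy': 200.33520731607302, 'k1': 0.012019237263392516, 'tool_from_camera': array([[-8.03146631e-04, -9.52009978e-01, -3.06065935e-01,
         7.73840847e-02],
       [ 9.99999672e-01, -7.95326737e-04, -1.50253173e-04,
         6.22605237e-04],
       [-1.00379902e-04, -3.06065956e-01,  9.52010305e-01,
        -1.42747237e-01],
       [ 0.00000000e+00,  0.00000000e+00,  0.00000000e+00,
         1.00000000e+00]])}
```

View pics/side0.png

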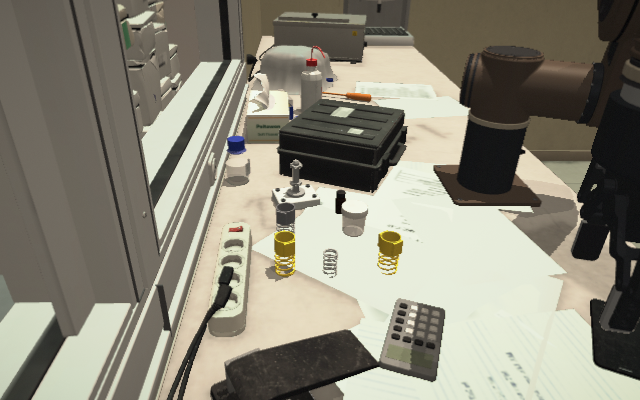

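View pics/top0.png

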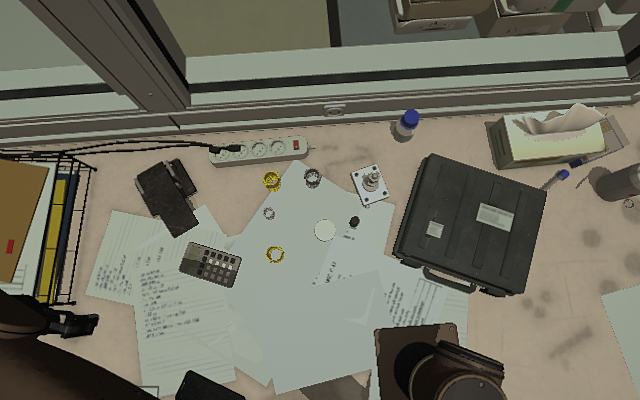

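The side view shows the wanted grey-sleeved spring at (286,218). The look-alikes are yellow springs at (285,253) and (390,250), and the small bare spring at (330,262). In the top view the grey spring is at (312,178), the yellow ones at (272,181) and (275,254), the small one at (269,213), the stand at (370,184), the pot at (325,230) and the vial at (354,222). I'll take one close crop from both views to check the choice.

```bash
cat > h.py <<'E'
from plant import *
import cv2,numpy as np
from scipy.spatial.transform import Rotation as R
def cam(n,st=None):
    p=camera_params(n)
    if n=="wrist":
        T=np.eye(4);T[:3,:3]=R.from_quat(st["tcp_rot"]).as_matrix();T[:3,3]=st["eef_pos"]
        W=np.linalg.inv(T@p["tool_from_camera"])
    else:
        W=np.eye(4);W[:3,:3]=R.from_rotvec(p["rvec"]).as_matrix();W[:3,3]=p["tvec"]
    return p,W
def ray(c,uv):
    p,W=c;d=np.array([(uv[0]-p["cx"])/p["fx"],(uv[1]-p["cy"])/p["fy"]]);s=d.copy()
    for _ in range(10): s=d/(1+p["k1"]*(s@s))
    v=W[:3,:3].T@np.r_[s,1];return -W[:3,:3].T@W[:3,3],v/np.linalg.norm(v)
def proj(c,X):
    p,W=c;q=W[:3,:3]@np.asarray(X)+W[:3,3];s=q[:2]/q[2];s=s*(1+p["k1"]*(s@s))
    return np.array([p["fx"]*s[0]+p["cx"],p["fy"]*s[1]+p["cy"]])
def atz(c,uv,z):
    o,v=ray(c,uv);return o+v*(z-o[2])/v[2]
def tri(*obs):
    A=0;b=0
    for c,uv in obs:
        o,v=ray(c,uv);P=np.eye(3)-np.outer(v,v);A=A+P;b=b+P@o
    return np.linalg.solve(A,b)
E
python3 - <<'E'
from h import *
a=cv2.imread("pics/side0.png");b=cv2.imread("pics/top0.png")
A=cv2.resize(a[150:290,255:415],None,fx=5,fy=5)[:600]
A=cv2.resize(a[150:250,240:373],(798,600),interpolation=cv2.INTER_CUBIC)
B=cv2.resize(b[155:245,290:410],(800,600),interpolation=cv2.INTER_CUBIC)
C=np.vstack([cv2.resize(A,(532,400))[:, :],cv2.resize(B,(532,400))]);
C=np.hstack([cv2.resize(A,(400,300)),cv2.resize(B,(400,300))])
cv2.imwrite("pics/c1.png",np.vstack([cv2.resize(A[:,:],(798,600))[0:600]]))
cv2.imwrite("pics/c2.png",B)
s,t=cam("side"),cam("top")
print("spring",tri((s,(286,207)),(t,(312,178))),"seat?",tri((s,(296,162)),(t,(374,173))))
for z in(.02,.07):print(z,atz(t,(312,178),z),atz(t,(370,184),z), atz(t,(272,181),z))
E
```

```text
spring [0.45082156 0.21018431 0.06657532] seat? [0.43813953 0.0697855  0.09436797]
0.02 [0.4595371 0.2104098 0.02     ] [0.43390174 0.06888853 0.02      ] [0.45905015 0.30948091 0.02      ]
0.07 [0.44562902 0.21076504 0.07      ] [0.4214206 0.0771213 0.07     ] [0.44516917 0.30432154 0.07      ]
```

View pics/c2.png

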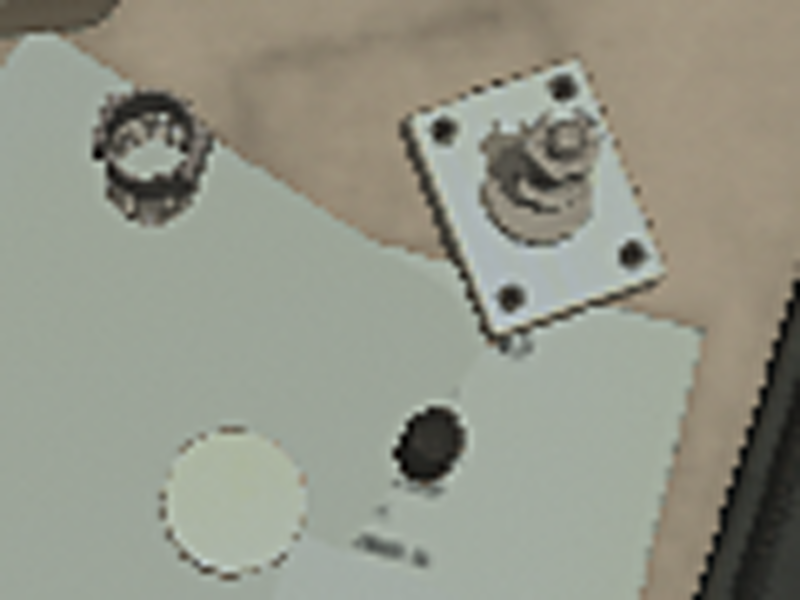

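View pics/c1.png

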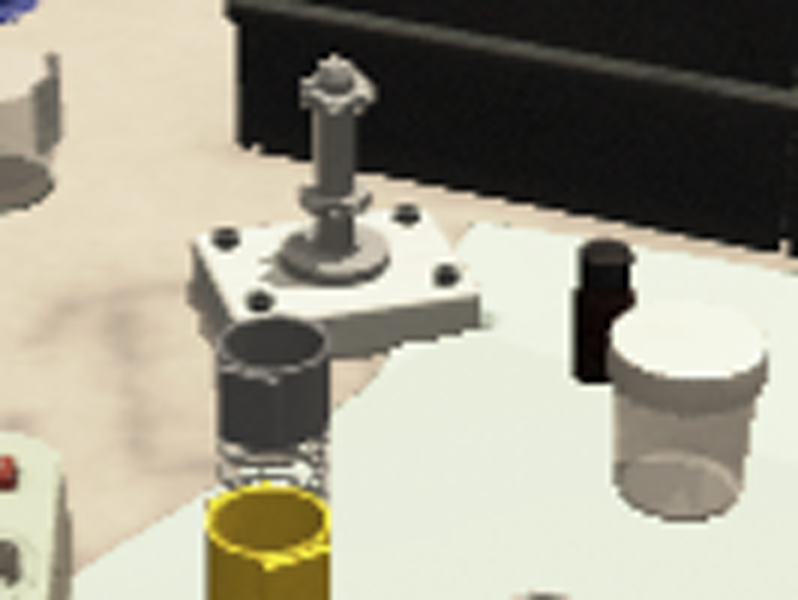

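The grey-sleeved spring at c2 (150,150) / c1 (272,385) is the one wanted. Its sleeve is dark grey over steel coils, so I'm going with it. The stand's upper collar sits near the rod tip, at about (335,85) in c1. Next I'll move the wrist camera to hover between the spring and the stand.

Call:
move_arm(moves=[[1,[-0.027,-0.0275,0],[0,0,0]],[1,[-0.027,-0.0275,0],[0,0,0]],[1,[-0.027,-0.0275,0],[0,0,0]],[1,[-0.027,-0.0275,0],[0,0,0]],[1,[-0.027,-0.0275,0],[0,0,0]],[1,[-0.027,-0.0275,0],[0,0,0]],[1,[-0.027,-0.0275,0],[0,0,0]],[1,[-0.027,-0.0275,0],[0,0,0]],[1,[-0.027,-0.0275,0],[0,0,0]],[1,[-0.027,-0.0275,0],[0,0,0]]])

```text
time: 0.98
eef_pos: [0.3699, 0.3085, 0.2312]
tcp_rot: [0.139, 0.99, -0.0, 0.0]
contact_force: [0.7, 0.6, -0.1]
opening: 1.003
finger_force: 0.0
```

Call:
move_arm(moves=[[1,[-0.027,-0.0275,0],[0,0,0]],[1,[-0.027,-0.0275,0],[0,0,0]],[1,[-0.027,-0.0275,0],[0,0,0]],[1,[-0.027,-0.0275,0],[0,0,0]],[1,[-0.027,-0.0275,0],[0,0,0]],[1,[0,0,0],[0,0,0]],[1,[0,0,0],[0,0,0]],[1,[0,0,0],[0,0,0]],[1,[0,0,0],[0,0,0]],[1,[0,0,0],[0,0,0]]])

```text
time: 1.82
eef_pos: [0.4609, 0.1422, 0.2312]
tcp_rot: [0.138, 0.99, 0.0, -0.0]
contact_force: [-0.1, -0.9, 0.0]
opening: 0.997
finger_force: 0.0
```

Run:
```python
from h import *
s=get_state();print(s["time"],s["eef_pos"],s["tcp_rot"],s["qpos"])
import pickle;pickle.dump(s,open("w1.pkl","wb"))
cv2.imwrite("pics/w1.png",read_camera("wrist")[:,:,::-1])
c=cam("wrist",s)
print(proj(c,[.4508,.2102,.0666]),proj(c,[.438,.07,.094]))
```

```text
1.8167 [0.46085334 0.14216725 0.2311779 ] [ 1.37815461e-01  9.90457904e-01  5.79091853e-05 -1.90671648e-04] [ 8.83496068e-02 -1.49357806e-01  2.03689053e+00  2.08903111e-04
  1.25440551e+00 -1.20600077e+00]
[379.13748893 155.60182194] [243.70096273 186.18851677]
```

View pics/w1.png

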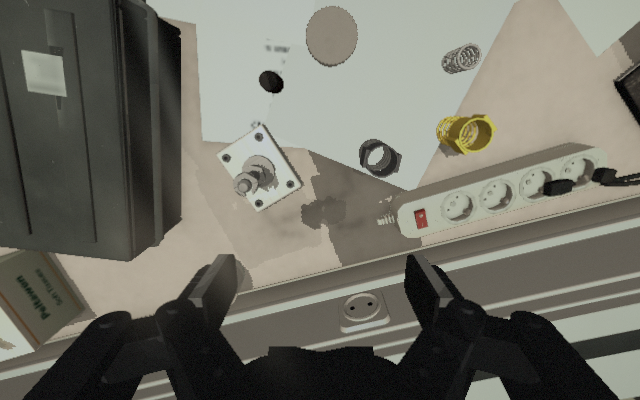

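The wrist view shows the grey spring at (380,157) with pads to its left and right, the rod tip at (241,188), and the seat at about (257,170). I'll enlarge both for the orientations.

Run:
```python
import cv2,numpy as np
w=cv2.imread("pics/w1.png")
A=cv2.resize(w[118:216,212:306],(400,417),interpolation=cv2.INTER_CUBIC)
B=cv2.resize(w[130:184,354:406],(400,415),interpolation=cv2.INTER_CUBIC)
cv2.imwrite("pics/c3.png",np.hstack([A[:415],B]))
```

```text
(no output)
```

View pics/c3.png

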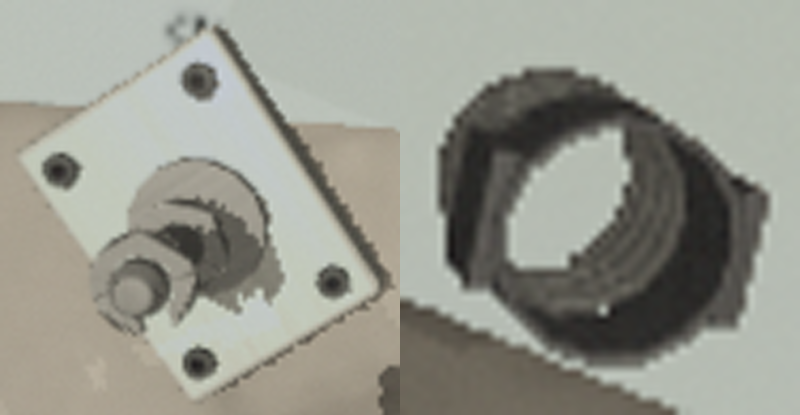

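The upper collar's notch opens down-right at about c3 (160,325), along the block's long axis, so that direction is +x. Through the sleeve I can't see the tang clearly. I'll put the camera straight over the spring, and closer.

Call:
move_arm(moves=[[1,[-0.016,0.021,0.027],[0,0,0]],[1,[-0.016,0.021,0.027],[0,0,0]],[1,[-0.016,0.021,0.027],[0,0,0]],[1,[0,0,0],[0,0,0]],[1,[0,0,0],[0,0,0]],[1,[0,0,0],[0,0,0]],[1,[0,0,0],[0,0,0]],[1,[0,0,0],[0,0,0]],[1,[0,0,0],[0,0,0]],[1,[0,0,0],[0,0,0]]])

```text
time: 2.7
eef_pos: [0.5254, 0.1881, 0.152]
tcp_rot: [0.139, 0.99, 0.0, 0.001]
contact_force: [0.7, -0.4, 0.3]
opening: 0.998
finger_force: 0.0
```

Run:
```python
from h import *
s=get_state();print(s["time"],s["eef_pos"],s["tcp_rot"])
import pickle;pickle.dump(s,open("w2.pkl","wb"))
w=read_camera("wrist")[:,:,::-1];cv2.imwrite("pics/w2.png",w)
c=cam("wrist",s)
p=proj(c,[.4508,.2102,.0666]);q=proj(c,[.438,.07,.094]);print(p,q)
x,y=p.astype(int);X,Y=np.maximum(q.astype(int),45)
print(x-45,y-45,X-45,Y-45)
cv2.imwrite("pics/c4.png",np.hstack([cv2.resize(w[max(0,Y-45):Y+45,max(0,X-45):X+45],(400,400),interpolation=cv2.INTER_CUBIC),cv2.resize(w[y-45:y+45,x-45:x+45],(400,400),interpolation=cv2.INTER_CUBIC)]))
```

```text
2.7 [0.52537329 0.18812516 0.15202166] [1.39121552e-01 9.90274224e-01 4.30545981e-04 1.40364296e-03]
[320.28505882 105.83623278] [116.6904831 146.2967985]
275 60 71 101
```

View pics/c4.png

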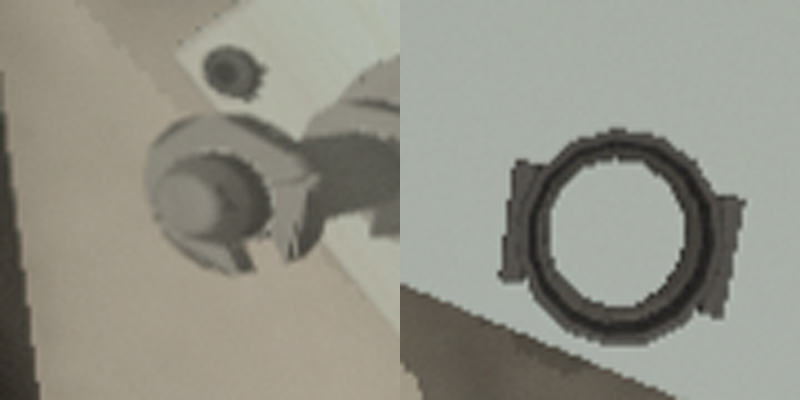

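The right half shows the sleeve ring centred at c4 (620,237), with pads at (512,220) and (730,257). No tang stands out. The left half shows the rod tip at (190,203) and the collar notch gap at about (265,260). I'll check the interior contrast numerically and measure positions.

Run:
```python
from h import *
import pickle
w=cv2.imread("pics/w2.png");g=w.sum(2)//3
for v in range(92,134): print(v,' '.join('%3d'%x for x in g[v,300:352:1]))
s1,s2=pickle.load(open("w1.pkl","rb")),pickle.load(open("w2.pkl","rb"))
c1,c2=cam("wrist",s1),cam("wrist",s2);S,T=cam("side"),cam("top")
f=90/400
tip2=(71+190*f,101+203*f);tip1=(212+135/4.255,118+288/4.255)
print("tip",tri((c1,tip1),(c2,tip2)),tri((c1,tip1),(c2,tip2),(S,(295.8,160.3)),(T,(375.05,175.5))))
sp2=(275+220*f,60+237*f)
print("spring",[atz(c2,sp2,z) for z in(.056,.07)])
a=atz(c2,(275+112*f,60+220*f),.069);b=atz(c2,(275+330*f,60+257*f),.069);print("pads",a,b,np.hypot(*(a-b)[:2]),np.degrees(np.arctan2(*(b-a)[1::-1])))
P=[atz(c1,(212+x/4.255,118+y/4.255),.02)[:2] for x,y in((20,155),(212,28),(385,285),(195,400))]
print("block",P,np.mean(P,0));d=P[3]-P[0]+P[2]-P[1];print("stand yaw",np.degrees(np.arctan2(d[1],d[0])), [np.linalg.norm(P[3]-P[0]),np.linalg.norm(P[1]-P[0])])
print("seat",atz(c1,(212+199/4.255,118+222/4.255),.026))
```

```text
92 169 170 169 169 168 170 169 169 168 169 169 165 144  82  76  75  72  69  66  63  49  43  34  42  39  35  38  42  51  55  64  64  66  75  76  82 151 169 169 171 169 169 169 169 169 170 169 170 169 168 170 169
93 170 168 168 170 169 169 169 169 170 170 166 144  75  77  71  61  51  47  40  42  42  51  48  52  55  48  51  48  48  41  35  40  43  57  69  77  85 149 151 169 168 168 169 169 170 170 170 168 170 170 169 169
94 170 169 169 171 169 170 168 169 169 167 145  71  77  66  50  36  39  43  49  57  60  66  61  61  61  63  67  63  65  57  56  44  41  39  49  67  72  76  85 152 169 170 168 170 169 168 168 169 170 169 170 169
95 167 150 150 153 169 170 170 168 168 145  74  73  66  44  42  53  56  58  65  64  61  60  68 115  53  59  59  59  58  61  63  61  54  41  33  42  60  71  77  87 150 151 168 171 170 169 169 169 169 170 170 170
96 161  71  71  89 150 150 150 150 144  73  73  63  46  43  56  68  60  62  70 120 115 118 126 166 117 118 119 117 117 112  57  61  66  58  44  39  40  55  66  73  73  90 169 168 169 168 169 170 170 170 169 171
97 144  78  79  82  77  68  50  75  75  70  5
[... 7679 characters left out ...]
  42  43  39  42  39  35  37  35  42  50  65  78  78  76 109 121 170 171 171 170 172 170 170 170 169 171 169 171 170
tip [0.43742153 0.07099852 0.09757858] [0.43638069 0.06912494 0.09596606]
spring [array([0.45707932, 0.21184854, 0.056     ]), array([0.45670747, 0.21173892, 0.07      ])]
pads [0.44917003 0.19521459 0.069     ] [0.46493138 0.22861327 0.069     ] 0.036930913665673235 64.73664856554394
block [array([0.40516361, 0.02774868]), array([0.38691361, 0.09211653]), array([0.47029134, 0.11671384]), array([0.48903447, 0.05061288])] [0.43785076 0.07179798]
stand yaw 15.84278761087391 [np.float64(0.08693153786387352), np.float64(0.06690503205000119)]
seat [0.43657053 0.07186217 0.026     ]
```

The interior is clean, so the tang isn't visible and I'll have to find it by feel. Next I'll reproject the position estimates into every view as a cross-check.

Run:
```python
from h import *
import pickle
s1,s2=pickle.load(open("w1.pkl","rb")),pickle.load(open("w2.pkl","rb"))
C=dict(w1=cam("wrist",s1),w2=cam("wrist",s2),side=cam("side"),top=cam("top"))
for n,X in dict(springtop=[.4567,.2117,.07],springbot=[.4567,.2117,.0],padA=[.4492,.1952,.07],padB=[.4649,.2286,.07],tip=[.4373,.0715,.098],seat=[.4373,.0715,.026]).items():
    print(n,{k:proj(c,X).round(1) for k,c in C.items()})
# ring outline in images: dark region centroid in w1 and top
for f,(u,v),r in(("w1",(380,157),26),("top0",(312,180),14),("w2",(324,113),32)):
    g=cv2.imread(f"pics/{f}.png").mean(2)[v-r:v+r,u-r:u+r]
    ys,xs=np.where(g<95);print(f,"dark bbox",xs.min()+u-r,xs.max()+u-r,ys.min()+v-r,ys.max()+v-r)
```

```text
springtop {'w1': array([382.4, 161.1]), 'w2': array([324.4, 113.3]), 'side': array([284.9, 206.5]), 'top': array([311.3, 173.5])}
springbot {'w1': array([371.3, 151.4]), 'w2': array([323.4, 111.6]), 'side': array([285.4, 238.4]), 'top': array([311.7, 181.2])}
padA {'w1': array([365.4, 158.6]), 'w2': array([300.1, 109.6]), 'side': array([289.1, 202. ]), 'top': array([318.5, 176.1])}
padB {'w1': array([399.7, 164.2]), 'w2': array([349.4, 117.8]), 'side': array([280.1, 211.2]), 'top': array([303.8, 170.6])}
tip {'w1': array([243.9, 186.2]), 'w2': array([114.2, 145.4]), 'side': array([295.4, 160.4]), 'top': array([373.4, 173.9])}
seat {'w1': array([258.7, 170.8]), 'w2': array([168.2, 135.2]), 'side': array([295.5, 191.2]), 'top': array([369.1, 182.1])}
w1 dark bbox 354 401 139 179
top0 dark bbox 304 321 169 187
w2 dark bbox 292 352 89 144
```

The wrist views agree to within 2 mm, giving spring at about (.456,.211) with pads along 64.7°, and rod at about (.4373,.0715). Now I'll move over the spring.

Call:
move_arm(moves=[[0.75,[0.0365,0.0017,0],[0,0,0]],[0.75,[0.0365,0.0017,0],[0,0,0]],[0.75,[0,0,0.02],[0,0,0.081]],[0.75,[0,0,0.02],[0,0,0.081]],[0.75,[0,0,0],[0,0,0]],[0.75,[0,0,0],[0,0,0]],[0.75,[0,0,0],[0,0,0]],[0.75,[0,0,0],[0,0,0]],[0.75,[0,0,0],[0,0,0]],[0.75,[0,0,0],[0,0,0]]], grip_force=32)

```text
time: 3.58
eef_pos: [0.4567, 0.2117, 0.1113]
tcp_rot: [0.219, 0.976, 0.0, 0.001]
contact_force: [0.5, 0.2, -0.0]
opening: 0.75
finger_force: 0.0
```

Run:
```python
from h import *
s=get_state();print(s["time"],s["eef_pos"],s["qpos"]);c=cam("wrist",s)
M=R.from_quat(s["tcp_rot"]).as_matrix();print(M.round(4), np.degrees(np.arctan2(M[1,1],M[0,1])))
w=read_camera("wrist");cv2.imwrite("pics/w3.png",w[:,:,::-1])
print(proj(c,[.456,.2113,.07]),proj(c,s["eef_pos"]))
u,v=proj(c,[.456,.2113,.07]).astype(int)
cv2.imwrite("pics/c5.png",cv2.resize(w[v-60:v+60,u-80:u+80,::-1],(800,600),interpolation=cv2.INTER_CUBIC));print(u-80,v-60)
```

```text
3.5833 [0.45665029 0.21166119 0.11129663] [ 2.32173657e-01  4.30306694e-02  2.08931910e+00  4.64830131e-05
  1.00751077e+00 -8.97975415e-01]
[[-9.045e-01  4.265e-01  1.700e-03]
 [ 4.265e-01  9.045e-01  4.000e-04]
 [-1.300e-03  1.100e-03 -1.000e+00]] 64.751394205155
[318.36797235 225.19774231] [319.06659944 255.1990264 ]
238 165
```

View pics/c5.png

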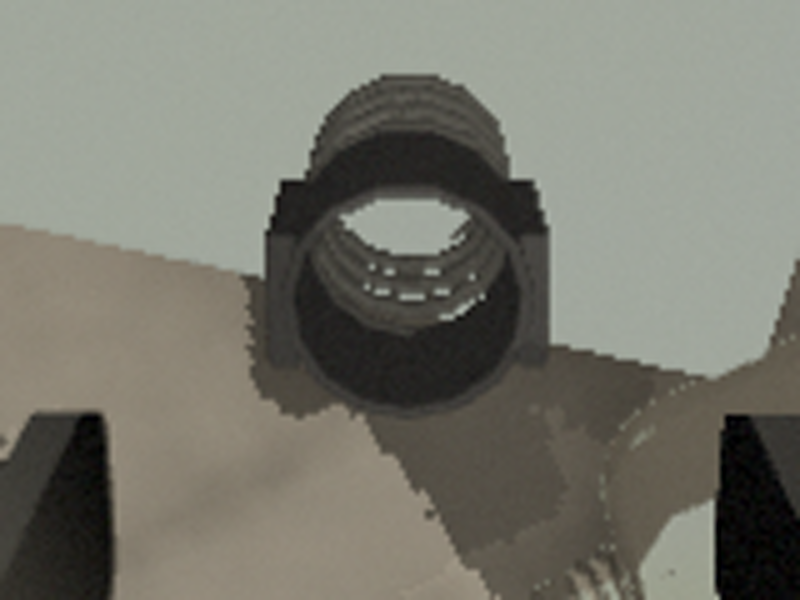

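The spring is aligned with the fingers: the ring centre is at c5 (408,300) and the finger midpoint at (412,·). Next: descend and grip.

Call:
move_arm(moves=[[0.75,[0,0,0.03],[0,0,0]],[0.75,[0,0,0.03],[0,0,0]],[0.75,[0,0,0.016],[0,0,0]],[0.75,[0,0,0],[0,0,0]],[0.3,[0,0,0],[0,0,0]],[0.3,[0,0,0],[0,0,0]],[0.3,[0,0,0],[0,0,0]],[0.3,[0,0,0],[0,0,0]],[0.3,[0,0,0],[0,0,0]],[0.3,[0,0,0],[0,0,0]]], grip_force=32)

```text
time: 4.47
eef_pos: [0.457, 0.212, 0.0355]
tcp_rot: [0.219, 0.976, 0.001, 0.002]
contact_force: [0.5, 1.2, 0.9]
opening: 0.454
finger_force: 36.4
```

Call:
move_arm(moves=[[0.3,[0,0,-0.02],[0,0,0]],[0.3,[0,0,-0.038],[0,0,0]],[0.3,[0,0,-0.038],[0,0,0]],[0.3,[0,0,-0.034],[0,0,0]],[0.3,[0,0,0],[0,0,0]],[0.3,[0,0,0],[0,0,0]],[0.3,[0,0,0],[0,0,0]],[0.3,[0,0,0],[0,0,0]],[0.3,[0,0,0],[0,0,0]],[0.3,[0,0,0],[0,0,0]]])

```text
time: 5.3
eef_pos: [0.4547, 0.2113, 0.1624]
tcp_rot: [0.219, 0.976, -0.001, -0.002]
contact_force: [-0.7, 0.1, -1.3]
opening: 0.448
finger_force: 36.3
```

Run:
```python
from h import *
import pickle
s1,s2=pickle.load(open("w1.pkl","rb")),pickle.load(open("w2.pkl","rb"))
c1,c2=cam("wrist",s1),cam("wrist",s2);f=90/400
g=lambda p:atz(c1,(212+p[0]/4.255,118+p[1]/4.255),.09)[:2]
k=lambda p:atz(c2,(71+p[0]*f,101+p[1]*f),.09)[:2]
ax=np.array([.4373,.0715])
# collar centre from ring outline
for n,P in(("w1",[g((90,285)),g((142,230)),g((200,270)),g((140,332)),g((182,320))]),("w2",[k((145,170)),k((200,115)),k((322,180)),k((250,272)),k((288,260))])):
    print(n,[(np.round((p-ax)*1000,1),np.degrees(np.arctan2(*(p-ax)[::-1])).round()) for p in P])
s=get_state();M=R.from_quat(s["tcp_rot"]).as_matrix();print(s["eef_pos"],M.round(4),s["contact_force"],s["opening"])
d=np.r_[ax,.167]-s["eef_pos"];print("tool delta",M.T@d)
```

```text
w1 [(array([ -2.7, -12.4]), np.float64(-102.0)), (array([-11.8,   4. ]), np.float64(161.0)), (array([ 0.9, 13.8]), np.float64(86.0)), (array([11.4, -5.1]), np.float64(-24.0)), (array([11.4,  5.6]), np.float64(26.0))]
w2 [(array([ -6.4, -10.3]), np.float64(-122.0)), (array([-11.5,   1.8]), np.float64(171.0)), (array([ 2.4, 15. ]), np.float64(81.0)), (array([12.4, -2.4]), np.float64(-11.0)), (array([12.3,  4.2]), np.float64(19.0))]
[0.45472951 0.21133519 0.16242068] [[-9.044e-01  4.267e-01 -3.600e-03]
 [ 4.267e-01  9.044e-01 -9.000e-04]
 [ 2.900e-03 -2.300e-03 -1.000e+00]] [-0.7077012   0.11156686 -1.29849587] 0.4484959681293361
tool delta [-0.04389102 -0.13391382 -0.004394  ]
```

The upper notch points to about +3° world. The lower one should lie between −27° and −50°. I'll assume the tang is at −25° (spring x), turn +28°, and move over the rod.

Call:
move_arm(moves=[[0.3,[-0.011,-0.0335,-0.001],[0,0,0]],[0.3,[-0.011,-0.0335,-0.001],[0,0,0]],[0.3,[-0.011,-0.0335,-0.001],[0,0,0]],[0.3,[-0.011,-0.0335,-0.001],[0,0,0]],[0.3,[0,0,0],[0,0,-0.122]],[0.3,[0,0,0],[0,0,-0.122]],[0.3,[0,0,0],[0,0,-0.122]],[0.3,[0,0,0],[0,0,-0.122]],[0.3,[0,0,0],[0,0,0]],[0.3,[0,0,0],[0,0,0]]])

```text
time: 6.13
eef_pos: [0.4381, 0.0716, 0.1677]
tcp_rot: [-0.022, 1.0, 0.0, -0.001]
contact_force: [-0.0, 0.7, -1.7]
opening: 0.453
finger_force: 36.3
```

```bash
cat > st.py <<'E'
from h import *
import sys
s=get_state();M=R.from_quat(s["tcp_rot"]).as_matrix()
y=np.degrees(np.arctan2(M[1,1],M[0,1]))
print("t",round(s["time"],2),"eef",s["eef_pos"].round(4),"tilt",M[:2,2].round(4),"springx",round(y-90,1),"q6",s["qpos"][5].round(2),"F",s["contact_force"].round(2),"T",s["wrist_torque"].round(3),"open",round(s["opening"],3))
print("to axis, tool",(M.T@(np.array([.4373,.0715,s["eef_pos"][2]])-s["eef_pos"])).round(4))
E
python3 st.py
python3 - <<'E'
from h import *
for n in("side","top"):
    cv2.imwrite(f"pics/{n}1.png",read_camera(n)[:,:,::-1])
a=cv2.imread("pics/side1.png");b=cv2.imread("pics/top1.png")
cv2.imwrite("pics/c6.png",np.hstack([cv2.resize(a[110:210,245:345],(400,400),interpolation=cv2.INTER_CUBIC),cv2.resize(b[130:210,330:410],(400,400),interpolation=cv2.INTER_CUBIC)]))
E
```

```text
t 6.13 eef [0.4381 0.0716 0.1677] tilt [-0.0014  0.0001] springx 2.5 q6 -1.68 F [-0.01  0.66 -1.7 ] T [ 0.01  -0.031 -0.043] open 0.453
to axis, tool [ 0.0008 -0.0001  0.    ]
```

View pics/c6.png

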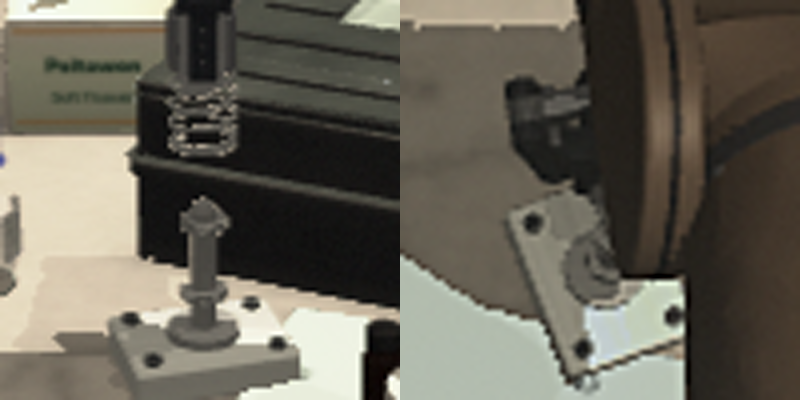

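In the side view the spring axis (crop x≈203) lines up with the rod (≈204). I'm lowering to just above the collar and watching the force.

Call:
move_arm(moves=[[0.3,[0.0007,0,0.008],[0,0,0]],[0.3,[0,0,0.008],[0,0,0]],[0.3,[0,0,0.008],[0,0,0]],[0.3,[0,0,0.007],[0,0,0]],[0.3,[0,0,0.003],[0,0,0]],[0.3,[0,0,0.002],[0,0,0]],[0.3,[0,0,0],[0,0,0]],[0.3,[0,0,0],[0,0,0]],[0.3,[0,0,0],[0,0,0]],[0.3,[0,0,0],[0,0,0]]])

```text
time: 7.07
eef_pos: [0.4381, 0.0716, 0.1328]
tcp_rot: [-0.024, 1.0, -0.0, 0.001]
contact_force: [-0.8, -0.9, -1.3]
opening: 0.452
finger_force: 36.4
```

```bash
python3 st.py
```

```text
t 7.07 eef [0.4381 0.0716 0.1328] tilt [ 0.0011 -0.0001] springx 2.7 q6 -1.69 F [-0.84 -0.86 -1.27] T [ 0.006  0.01  -0.041] open 0.452
to axis, tool [ 0.0008 -0.0001 -0.    ]
```

Call:
move_arm(moves=[[0.3,[0.0004,0,0.001],[0,0,0]],[0.3,[0,0,0.001],[0,0,0]],[0.3,[0,0,0.001],[0,0,0]],[0.3,[0,0,0.001],[0,0,0]],[0.3,[0,0,0.001],[0,0,0]],[0.3,[0,0,0.001],[0,0,0]],[0.3,[0,0,0.001],[0,0,0]],[0.3,[0,0,0.001],[0,0,0]],[0.3,[0,0,0],[0,0,0]],[0.3,[0,0,0],[0,0,0]]])

```text
time: 7.9
eef_pos: [0.4373, 0.0716, 0.1242]
tcp_rot: [-0.024, 1.0, -0.0, -0.0]
contact_force: [0.7, -0.3, -2.0]
opening: 0.452
finger_force: 36.4
```

```bash
python3 st.py
```

```text
t 7.9 eef [0.4373 0.0716 0.1242] tilt [-0.0002 -0.    ] springx 2.7 q6 -1.69 F [ 0.67 -0.32 -2.03] T [0.008 0.051 0.008] open 0.452
to axis, tool [-0.     -0.0001 -0.    ]
```

Call:
move_arm(moves=[[0.3,[0,0,0.001],[0,0,0]],[0.3,[0,0,0.001],[0,0,0]],[0.3,[0,0,0.001],[0,0,0]],[0.3,[0,0,0.001],[0,0,0]],[0.3,[0,0,0],[0,0,0]],[0.3,[0,0,0],[0,0,0]],[0.3,[0,0,0],[0,0,0]],[0.3,[0,0,0],[0,0,0]],[0.3,[0,0,0],[0,0,0]],[0.3,[0,0,0],[0,0,0]]])

```text
time: 8.73
eef_pos: [0.4374, 0.0716, 0.1204]
tcp_rot: [-0.024, 1.0, -0.0, 0.0]
contact_force: [0.0, 0.3, -1.3]
opening: 0.447
finger_force: 36.4
```

```bash
python3 st.py
```

```text
t 8.73 eef [0.4374 0.0716 0.1204] tilt [0.0002 0.    ] springx 2.7 q6 -1.69 F [ 0.03  0.27 -1.3 ] T [-0.01   0.021  0.002] open 0.447
to axis, tool [ 0.0001 -0.0001 -0.    ]
```

Call:
move_arm(moves=[[0.3,[0,0,0.001],[0,0,0]],[0.3,[0,0,0.001],[0,0,0]],[0.3,[0,0,0.001],[0,0,0]],[0.3,[0,0,0.001],[0,0,0]],[0.3,[0,0,0.001],[0,0,0]],[0.3,[0,0,0],[0,0,0]],[0.3,[0,0,0],[0,0,0]],[0.3,[0,0,0],[0,0,0]],[0.3,[0,0,0],[0,0,0]],[0.3,[0,0,0],[0,0,0]]])

```text
time: 9.57
eef_pos: [0.4374, 0.0716, 0.1154]
tcp_rot: [-0.024, 1.0, -0.0, 0.0]
contact_force: [-0.6, 0.3, -2.4]
opening: 0.454
finger_force: 36.4
```

```bash
python3 st.py
```

```text
t 9.57 eef [0.4374 0.0716 0.1154] tilt [ 0.0002 -0.    ] springx 2.7 q6 -1.69 F [-0.56  0.27 -2.45] T [ 0.011  0.026 -0.002] open 0.454
to axis, tool [ 0.0001 -0.0001 -0.    ]
```

Call:
move_arm(moves=[[0.3,[0,0,0.001],[0,0,0]],[0.3,[0,0,0.001],[0,0,0]],[0.3,[0,0,0.001],[0,0,0]],[0.3,[0,0,0.001],[0,0,0]],[0.3,[0,0,0.001],[0,0,0]],[0.3,[0,0,0.001],[0,0,0]],[0.3,[0,0,0],[0,0,0]],[0.3,[0,0,0],[0,0,0]],[0.3,[0,0,0],[0,0,0]],[0.3,[0,0,0],[0,0,0]]])

```text
time: 10.4
eef_pos: [0.4374, 0.0716, 0.1094]
tcp_rot: [-0.024, 1.0, -0.0, 0.0]
contact_force: [0.4, 0.1, -1.7]
opening: 0.45
finger_force: 36.4
```

```bash
python3 st.py
```

```text
t 10.4 eef [0.4374 0.0716 0.1094] tilt [0.0001 0.    ] springx 2.7 q6 -1.69 F [ 0.39  0.11 -1.67] T [ 0.045  0.012 -0.016] open 0.45
to axis, tool [ 0.0001 -0.0001 -0.    ]
```

Call:
move_arm(moves=[[0.3,[0,0,0.0015],[0,0,0]],[0.3,[0,0,0.0015],[0,0,0]],[0.3,[0,0,0.0015],[0,0,0]],[0.3,[0,0,0.0015],[0,0,0]],[0.3,[0,0,0.002],[0,0,0]],[0.3,[0,0,0],[0,0,0]],[0.3,[0,0,0],[0,0,0]],[0.3,[0,0,0],[0,0,0]],[0.3,[0,0,0],[0,0,0]],[0.3,[0,0,0],[0,0,0]]])

```text
time: 11.23
eef_pos: [0.4374, 0.0716, 0.1014]
tcp_rot: [-0.024, 1.0, -0.0, 0.0]
contact_force: [-0.8, 0.0, -1.7]
opening: 0.451
finger_force: 36.4
```

```bash
python3 st.py
```

```text
t 11.23 eef [0.4374 0.0716 0.1014] tilt [ 0.0002 -0.    ] springx 2.7 q6 -1.69 F [-0.8   0.02 -1.75] T [0.032 0.001 0.041] open 0.451
to axis, tool [ 0.0001 -0.0001 -0.    ]
```

The tang is through the upper notch without any snag. I'll turn toward the lower notch, nominally −38°.

Call:
move_arm(moves=[[0.3,[0,0,0],[0,0,0.1]],[0.3,[0,0,0],[0,0,0.1]],[0.3,[0,0,0],[0,0,0.1]],[0.3,[0,0,0],[0,0,0.1]],[0.3,[0,0,0],[0,0,0.1]],[0.3,[0,0,0],[0,0,0.1]],[0.3,[0,0,0],[0,0,0.11]],[0.3,[0,0,0],[0,0,0]],[0.3,[0,0,0],[0,0,0]],[0.3,[0,0,0],[0,0,0]]])

```text
time: 12.07
eef_pos: [0.4374, 0.0716, 0.1014]
tcp_rot: [0.324, 0.946, -0.0, 0.0]
contact_force: [-0.1, -0.0, -0.8]
opening: 0.452
finger_force: 36.3
```

```bash
python3 st.py
```

```text
t 12.07 eef [0.4374 0.0716 0.1014] tilt [ 0.0001 -0.0001] springx -37.8 q6 -0.98 F [-0.06 -0.03 -0.8 ] T [-0.037  0.028 -0.014] open 0.452
to axis, tool [ 0.     -0.0001 -0.    ]
```

Call:
move_arm(moves=[[0.3,[0,0,0.0015],[0,0,0]],[0.3,[0,0,0.0015],[0,0,0]],[0.3,[0,0,0.0015],[0,0,0]],[0.3,[0,0,0.0015],[0,0,0]],[0.3,[0,0,0],[0,0,0]],[0.3,[0,0,0],[0,0,0]],[0.3,[0,0,0],[0,0,0]],[0.3,[0,0,0],[0,0,0]],[0.3,[0,0,0],[0,0,0]],[0.3,[0,0,0],[0,0,0]]])

```text
time: 12.9
eef_pos: [0.4374, 0.0716, 0.0954]
tcp_rot: [0.325, 0.946, 0.0, 0.0]
contact_force: [0.9, 0.3, -1.2]
opening: 0.452
finger_force: 36.3
```

```bash
python3 st.py
```

```text
t 12.9 eef [0.4374 0.0716 0.0954] tilt [0.0001 0.    ] springx -38.0 q6 -0.98 F [ 0.87  0.33 -1.24] T [-0.02  -0.031  0.021] open 0.452
to axis, tool [-0.     -0.0001 -0.    ]
```

Foot at about .059 and still free. Continuing.

Call:
move_arm(moves=[[0.3,[0,0,0.001],[0,0,0]],[0.3,[0,0,0.001],[0,0,0]],[0.3,[0,0,0.001],[0,0,0]],[0.3,[0,0,0.001],[0,0,0]],[0.3,[0,0,0.001],[0,0,0]],[0.3,[0,0,0.001],[0,0,0]],[0.3,[0,0,0],[0,0,0]],[0.3,[0,0,0],[0,0,0]],[0.3,[0,0,0],[0,0,0]],[0.3,[0,0,0],[0,0,0]]])

```text
time: 13.73
eef_pos: [0.4374, 0.0716, 0.0894]
tcp_rot: [0.325, 0.946, 0.0, 0.0]
contact_force: [0.5, 0.5, -1.9]
opening: 0.45
finger_force: 36.3
```

```bash
python3 st.py
```

```text
t 13.73 eef [0.4374 0.0716 0.0894] tilt [0. 0.] springx -38.0 q6 -0.98 F [ 0.47  0.45 -1.91] T [0.017 0.008 0.031] open 0.45
to axis, tool [-0.     -0.0001 -0.    ]
```

Call:
move_arm(moves=[[0.3,[0,0,0.001],[0,0,0]],[0.3,[0,0,0.001],[0,0,0]],[0.3,[0,0,0.001],[0,0,0]],[0.3,[0,0,0.001],[0,0,0]],[0.3,[0,0,0],[0,0,0]],[0.3,[0,0,0],[0,0,0]],[0.3,[0,0,0],[0,0,0]],[0.3,[0,0,0],[0,0,0]],[0.3,[0,0,0],[0,0,0]],[0.3,[0,0,0],[0,0,0]]])

```text
time: 14.57
eef_pos: [0.4373, 0.0716, 0.0853]
tcp_rot: [0.325, 0.946, -0.0, 0.0]
contact_force: [-0.1, 0.4, -0.8]
opening: 0.45
finger_force: 36.3
```

```bash
python3 st.py
```

```text
t 14.57 eef [0.4373 0.0716 0.0853] tilt [ 0. -0.] springx -38.0 q6 -0.98 F [-0.08  0.42 -0.8 ] T [-0.012 -0.013 -0.078] open 0.45
to axis, tool [-0.0001 -0.0001  0.    ]
```

Call:
move_arm(moves=[[0.3,[0,0,0.001],[0,0,0]],[0.3,[0,0,0.001],[0,0,0]],[0.3,[0,0,0.001],[0,0,0]],[0.3,[0,0,0.001],[0,0,0]],[0.3,[0,0,0],[0,0,0]],[0.3,[0,0,0],[0,0,0]],[0.3,[0,0,0],[0,0,0]],[0.3,[0,0,0],[0,0,0]],[0.3,[0,0,0],[0,0,0]],[0.3,[0,0,0],[0,0,0]]])

```text
time: 15.4
eef_pos: [0.4374, 0.0716, 0.0813]
tcp_rot: [0.325, 0.946, -0.0, 0.0]
contact_force: [0.8, -0.1, -1.5]
opening: 0.453
finger_force: 36.3
```

```bash
python3 st.py; python3 st.py|head -1
```

```text
t 15.4 eef [0.4374 0.0716 0.0813] tilt [ 0.0001 -0.0001] springx -38.0 q6 -0.98 F [ 0.79 -0.12 -1.48] T [-0.088 -0.138  0.024] open 0.453
to axis, tool [-0.     -0.0001  0.    ]
t 15.4 eef [0.4374 0.0716 0.0813] tilt [ 0.0001 -0.0001] springx -38.0 q6 -0.98 F [ 0.79 -0.12 -1.48] T [-0.088 -0.138  0.024] open 0.453
```

Call:
move_arm(moves=[[0.3,[0,0,0.001],[0,0,0]],[0.3,[0,0,0.001],[0,0,0]],[0.3,[0,0,0],[0,0,0]],[0.3,[0,0,0],[0,0,0]],[0.3,[0,0,0],[0,0,0]],[0.3,[0,0,0],[0,0,0]],[0.3,[0,0,0],[0,0,0]],[0.3,[0,0,0],[0,0,0]],[0.3,[0,0,0],[0,0,0]],[0.3,[0,0,0],[0,0,0]]])

```text
time: 16.23
eef_pos: [0.4373, 0.0716, 0.0793]
tcp_rot: [0.325, 0.946, -0.0, -0.0]
contact_force: [0.1, -0.0, -2.1]
opening: 0.451
finger_force: 36.3
```

```bash
python3 st.py
```

```text
t 16.23 eef [0.4373 0.0716 0.0793] tilt [-0.0001 -0.    ] springx -38.0 q6 -0.98 F [ 0.07 -0.05 -2.13] T [-0.044 -0.087  0.015] open 0.451
to axis, tool [-0.     -0.0001  0.    ]
```

Foot at about .043 and free. Continuing toward the seat at .026.

Call:
move_arm(moves=[[0.3,[0,0,0.001],[0,0,0]],[0.3,[0,0,0.001],[0,0,0]],[0.3,[0,0,0.001],[0,0,0]],[0.3,[0,0,0.001],[0,0,0]],[0.3,[0,0,0],[0,0,0]],[0.3,[0,0,0],[0,0,0]],[0.3,[0,0,0],[0,0,0]],[0.3,[0,0,0],[0,0,0]],[0.3,[0,0,0],[0,0,0]],[0.3,[0,0,0],[0,0,0]]])

```text
time: 17.07
eef_pos: [0.4373, 0.0716, 0.0754]
tcp_rot: [0.325, 0.946, -0.0, -0.0]
contact_force: [-0.2, 0.1, -1.1]
opening: 0.45
finger_force: 36.3
```

```bash
python3 st.py
```

```text
t 17.07 eef [0.4373 0.0716 0.0754] tilt [-0. -0.] springx -38.0 q6 -0.98 F [-0.18  0.14 -1.15] T [ 0.014 -0.014 -0.   ] open 0.45
to axis, tool [-0.0001 -0.0001  0.    ]
```

Call:
move_arm(moves=[[0.3,[0,0,0.001],[0,0,0]],[0.3,[0,0,0.001],[0,0,0]],[0.3,[0,0,0.001],[0,0,0]],[0.3,[0,0,0],[0,0,0]],[0.3,[0,0,0],[0,0,0]],[0.3,[0,0,0],[0,0,0]],[0.3,[0,0,0],[0,0,0]],[0.3,[0,0,0],[0,0,0]],[0.3,[0,0,0],[0,0,0]],[0.3,[0,0,0],[0,0,0]]])

```text
time: 17.9
eef_pos: [0.4373, 0.0716, 0.0724]
tcp_rot: [0.325, 0.946, 0.0, 0.0]
contact_force: [0.1, -0.4, -1.9]
opening: 0.45
finger_force: 36.3
```

```bash
python3 st.py
```

```text
t 17.9 eef [0.4373 0.0716 0.0724] tilt [ 0.0001 -0.    ] springx -38.0 q6 -0.98 F [ 0.13 -0.44 -1.95] T [-0.049 -0.029  0.011] open 0.45
to axis, tool [-0.     -0.0001 -0.    ]
```

Call:
move_arm(moves=[[0.3,[0,0,0.001],[0,0,0]],[0.3,[0,0,0.001],[0,0,0]],[0.3,[0,0,0.001],[0,0,0]],[0.3,[0,0,0.001],[0,0,0]],[0.3,[0,0,0.001],[0,0,0]],[0.3,[0,0,0.001],[0,0,0]],[0.3,[0,0,0],[0,0,0]],[0.3,[0,0,0],[0,0,0]],[0.3,[0,0,0],[0,0,0]],[0.3,[0,0,0],[0,0,0]]])

```text
time: 18.73
eef_pos: [0.4373, 0.0716, 0.0664]
tcp_rot: [0.325, 0.946, 0.0, 0.0]
contact_force: [-0.2, 0.1, -1.5]
opening: 0.45
finger_force: 36.3
```

```bash
python3 st.py
```

```text
t 18.73 eef [0.4373 0.0716 0.0664] tilt [ 0. -0.] springx -38.0 q6 -0.98 F [-0.25  0.09 -1.49] T [-0.017 -0.084 -0.001] open 0.45
to axis, tool [-0.     -0.0001 -0.    ]
```

Call:
move_arm(moves=[[0.3,[0,0,0.001],[0,0,0]],[0.3,[0,0,0.001],[0,0,0]],[0.3,[0,0,0.001],[0,0,0]],[0.3,[0,0,0.001],[0,0,0]],[0.3,[0,0,0],[0,0,0]],[0.3,[0,0,0],[0,0,0]],[0.3,[0,0,0],[0,0,0]],[0.3,[0,0,0],[0,0,0]],[0.3,[0,0,0],[0,0,0]],[0.3,[0,0,0],[0,0,0]]])

```text
time: 19.57
eef_pos: [0.4374, 0.0716, 0.0624]
tcp_rot: [0.325, 0.946, -0.0, 0.0]
contact_force: [-0.9, -0.5, -0.3]
opening: 0.452
finger_force: 36.5
```

```bash
python3 st.py
```

```text
t 19.57 eef [0.4374 0.0716 0.0624] tilt [ 0.0002 -0.0001] springx -38.0 q6 -0.98 F [-0.89 -0.48 -0.28] T [-0.065  0.081 -0.002] open 0.452
to axis, tool [ 0.     -0.0001 -0.    ]
```

The foot is touching at the seat height. I'll press lightly to confirm.

Call:
move_arm(moves=[[0.3,[0,0,0.001],[0,0,0]],[0.3,[0,0,0.001],[0,0,0]],[0.3,[0,0,0.001],[0,0,0]],[0.3,[0,0,0],[0,0,0]],[0.3,[0,0,0],[0,0,0]],[0.3,[0,0,0],[0,0,0]],[0.3,[0,0,0],[0,0,0]],[0.3,[0,0,0],[0,0,0]],[0.3,[0,0,0],[0,0,0]],[0.3,[0,0,0],[0,0,0]]])

```text
time: 20.4
eef_pos: [0.4374, 0.0716, 0.0594]
tcp_rot: [0.325, 0.946, -0.0, 0.0]
contact_force: [-2.0, -1.4, 3.1]
opening: 0.455
finger_force: 36.8
```

```bash
python3 st.py
```

```text
t 20.4 eef [0.4374 0.0716 0.0594] tilt [ 0.0002 -0.0001] springx -38.0 q6 -0.98 F [-2.03 -1.38  3.08] T [-0.165  0.206  0.005] open 0.455
to axis, tool [ 0.     -0.0001 -0.    ]
```

Contact height (foot about .0265) and stiffness (about 1 N/mm) match the bottom coil being on the seat. I'll relax the press to the spring's own weight, then release.

Call:
move_arm(moves=[[0.3,[0,0,-0.001],[0,0,0]],[0.3,[0,0,-0.001],[0,0,0]],[0.3,[0,0,0],[0,0,0]],[0.3,[0,0,0],[0,0,0]],[0.55,[0,0,0],[0,0,0]],[0.75,[0,0,0],[0,0,0]],[0.8,[0,0,0],[0,0,0]],[0.8,[0,0,0],[0,0,0]],[0.8,[0,0,0],[0,0,0]],[0.8,[0,0,0],[0,0,0]]])

```text
time: 21.23
eef_pos: [0.4373, 0.0716, 0.0612]
tcp_rot: [0.325, 0.946, 0.0, -0.0]
contact_force: [1.1, -0.1, -0.0]
opening: 0.802
finger_force: 0.0
```

Call:
move_arm(moves=[[0.8,[0,0,-0.01],[0,0,0]],[0.8,[0,0,-0.02],[0,0,0]],[0.8,[0,0,-0.03],[0,0,0]],[0.8,[0,0,-0.03],[0,0,0]],[0.8,[0,0,-0.03],[0,0,0]],[0.8,[0,0,-0.03],[0,0,0]],[0.8,[0,0,0],[0,0,0]],[0.8,[0,0,0],[0,0,0]],[0.8,[0,0,0],[0,0,0]],[0.8,[0,0,0],[0,0,0]]])

```text
time: 22.07
eef_pos: [0.4363, 0.0717, 0.21]
tcp_rot: [0.325, 0.946, -0.0, -0.001]
contact_force: [-1.0, 0.4, -0.5]
opening: 0.801
finger_force: 0.0
```

Run:
```python
from h import *
s=get_state();print(s["time"],s["eef_pos"],s["contact_force"])
w=read_camera("wrist");c=cam("wrist",s);a=read_camera("side")
cv2.imwrite("pics/w9.png",w[:,:,::-1]);cv2.imwrite("pics/s9.png",a[:,:,::-1])
S=cam("side");A=cv2.imread("pics/side0.png").astype(int).mean(2);B=a.astype(int).mean(2)
# vertical profile at rod column in side view: before/after, with expected rows
for z in(.098,.096,.095,.067,.026):print(z,proj(S,[.4373,.0715,z]).round(1))
for v in range(154,204):print(v,A[v,284:308].astype(int)," | ",B[v,284:308].astype(int)) if v%2==0 else 0
```

```text
22.0667 [0.43631599 0.07166295 0.20995595] [-1.04146783  0.39334548 -0.46866265]
0.098 [295.4 160.4]
0.096 [295.4 161.3]
0.095 [295.4 161.7]
0.067 [295.4 173.9]
0.026 [295.5 191.2]
154 [20 20 19 19 20 18 19 21 22 23 24 26 27 30 31 44 49 65 69 72 70 71 72 73]  |  [18 18 16 20 19 21 20 21 22 24 25 24 25 29 31 45 48 66 70 71 69 71 71 73]
156 [18 20 18 15 16 19 19 17 19 18 20 20 20 19 19 20 19 20 21 22 22 24 24 26]  |  [19 18 20 19 20 19 18 18 17 21 19 19 17 18 19 21 21 20 20 23 21 23 25 26]
158 [18 18 17 17 17 17 20 18 20 17 17 17 19 18 16 19 17 19 18 20 19 18 19 18]  |  [ 17  17  18  17  17  18  17  17  17  16  21  20  19 138 143  69  19  20
  21  18  18  18  18  19]
160 [ 17  16  19  18  16  19  17  15  17 142 182 188 176 191  97  19  16  18
  17  17  19  16  18  20]  |  [ 20  18  17  18  19  55  59  55  53  68 102 108 105 109  70  56  57  59
  63  82  94  47  20  19]
162 [ 18  17  17  18  16  17  19  15 111 109  95 116 127 131 134 174  91  17
  17  18  18  18  17  18]  |  [18 18 18 16 59 53 51 65 80 85 90 93 93 91 86 83 62 54 53 63 60 30 18 18]
164 [ 18  18  20  16  18  20  84 105 10
[... 3330 characters left out ...]
 120  89  72  70  72  72  73  73  75  74  75  73  71  73
 143 227 238 239 239 239]
198 [206 234 237 236 237 236 237 237 237 237 237 237 237 238 238 239 240 241
 241 240 240 240 240 240]  |  [120 146 149 150 149 149 149 149 148 148 147 148 148 149 149 150 151 153
 152 152 152 151 149 150]
200 [ 64 130 233 241 241 241 240 240 240 240 240 240 240 239 240 240 239 239
 237 235 234 233 228 222]  |  [ 43  77 142 154 153 153 152 151 151 152 151 151 150 150 151 151 150 149
 150 149 150 149 147 144]
202 [197 165 153 173 196 209 229 231 228 220 211 191 176 161 132 123 117 111
 107 108 107 106 104 104]  |  [148 150 150 149 149 148 150 150 148 145 140 132 126 122 115 109 106 102
 101 102 103 102 103 101]
```

```bash
python3 -c "
from plant import *
print(sign_off())"
```

```text
the job is handed in; nothing more can be done
None
```

The grey-sleeved spring is threaded down over the rod with its bottom coil on the seat, it is released, and the job is handed in after about 22 s; the tang went through both notches without snagging, and the final press read about 3 N (about 5 N allowing for the spring's weight).

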